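# Cask moisture reading

## Robot

A 6-joint arm with a two-finger parallel gripper is mounted at the origin on the work surface. World frame = base frame: x ahead of the robot, y to its left, z up, the work surface at z = 0. Lengths are in mm, angles in rad, forces in N, time in s.
With the tool pointing down it reaches from about 300 to 775 mm from the base axis. Payload 14.6 kg.
Tool frame: the origin (TCP) lies midway between the tips of the shut fingers; the grasp point (between the pads) lies 19 mm behind it (manip.grip_depth is the distance from the TCP to the grasp point, in mm); x points along the fingers, y is the direction in which the jaws open and shut, and the axes are right-handed (so a half turn about x gives the same grasp; the last joint's range is limited). The gripper opens to 94 mm and grips with 3 to 60 N. Pads are 16 mm wide; open, the fingers measure 119 mm over their backs; the gripper's body (75 mm by 177 mm) begins 78 mm behind the grasp point.
Start: joints at [-1.386, 0.3, 1.521, -0, 1.321, -0.067], TCP at [137.025, -532.647, 184.646] pointing down, gripper open.
Joint ranges: [-3.03, 3.03], [-0.79, 2.21], [0.23, 2.52], [-1.04, 4.18], [0, 3.07], [-2.55, 2.55]. Speed limits (rad/s): [2.22, 2.22, 2.57, 3.14, 3.14, 3.14].

## Interface

Orientations are given as [roll, pitch, yaw] about the fixed x, y, z axes, in that order (R = Rz(yaw) Ry(pitch) Rx(roll)).
In Python, from cell import readout, cams, ticket, manip gives the robot as it stands. The module is installed in compiled form; this text tells all that it offers.
- The arm moves only by the tool apply_moves, never from a script. Its argument "plan" is one flat list of numbers, 7 for each row, row after row: the turn, a rotation vector about the tool's x, y, z in rad, then the shift along the tool's x, y, z in m, then the opening in per cent of the stroke, from 0 (shut) to 100 (fully open). In form: [wx, wy, wz, x, y, z, fingers, wx, wy, wz, x, y, z, fingers, ...]. A call has 1 to 5 rows; each row shifts and turns the commanded pose from where the row before left it, along the tool's axes as they then stand; what a row does not reach is not made up. A row lasts 1/8 s, in which the tool goes at most 62.5 mm and 10.7 degrees, less where a joint would pass 70% of its speed; a pose out of reach is approached as far as the arm can. A call with a gripper value outside its range is refused whole. The fingers move at their own pace and stop on an object; "force" is the grip in N (left out, the last holds). Time passes only in rows, so rows that do not move let the fingers close. It gives the time, the measured TCP pose, the force and the opening at its end, in the units of the state.
- readout.read_state(): the state, without advancing time (a new reading comes with each control period).
- cams.camera(name): name is "side" or "top"; returns a dict with "image" (420x560x3 uint8, red, green, blue), "fovy" (degrees; the focal length in pixels is half the picture's height over the tangent of half this angle, whatever the lens; pixels are square), "cx", "cy" (the principal point, pixels), "D" ([k1, k2, p1, p2, k3] as OpenCV has them; the pictures are not rectified), "position" and "orientation" of the camera in the world. Camera axes: x right, y down, z forward; pixel columns grow to the right and rows downward; lengths in mm; the calibration is good to about 2 mm. A picture is of the moment at which its call begins. There is no depth.
- ticket.sign_off(): hands the job in, once; it reports no verdict.
The state is a dict: "clock": time; "joints": joint angles; "qd": joint speeds; "effort": joint torques, N m; "eef_pos": TCP position; "eef_rot": TCP orientation; "wrist_force": force on the tool from outside, world axes, zero at the start; "moment": the same for the moment, N m; "finger_gap": finger opening in mm.
Only numpy, scipy, OpenCV 4.12 (cv2) and the standard library are available. Lean on these libraries where they do the work, as an engineer would, in place of code of your own. Each camera call takes 0.05 s, during which the arm holds its last target.

## Task

Check how damp the oak of the small empty cask is: lift the moisture meter out of its hole in the instrument rack and touch its sprung ball to the stave inside the chalk ring. Hold the meter square to the stave there (leaning as the stave leans) and steady, with only a light push, so that the ball is pushed in about half of its travel, for at least three seconds; the program finishes while the robot is still holding the meter in place like this. Do not roll or shove the cask, never press hard, and leave the other things on the table as they are.

Things in the scene. Friction and masses are not known exactly. Their poses are not given: they have to be found in the camera images.
- meter: Light grey moisture meter, 128 mm long, 0.12 kg, upright, ball down, in a rack hole. Origin: lowest point of its free 14 mm steel ball; z along the meter to its top. z 26-48 mm: round black nose, 21 mm across, in the hole. z 48-128 mm: box body, 34 mm (x) by 26 mm (y), resting on the board; black rubber grips on its y = +-13 mm faces at z 86-124, display on -x. Lifts straight out (55 mm).
- meter_tip (a point): The outermost point of the meter's steel ball (on the meter's long axis); it moves with the ball as that is pushed in.
- ball (a joint): How far the sprung ball is pushed into the meter: 0 free, 0.012 m at its stop. The spring gives about 0.9 N at first touch and 0.3 N more for each mm (2.7 N half way, 4.5 N just before the stop, beyond which the push is rigid).
- cask: Small oak cask with dark hoops, lying along its own x, 270 mm long, 180 mm across at the middle, 154 at the ends. Origin: its centre, 112 mm above the table. A wooden bung, 32 mm across, stands 14 mm proud at mid length; a tap sticks out low at the far end. It is rolled so that bung and chalk ring lean 10 to 37 degrees to the robot's right; it sits stiffly and does not roll at a light touch.
- mark: White chalk ring on the cask's stave, 28 mm across (line 3 mm wide), with a small dot in its middle, 45 mm from the middle of the bung towards the cask's near (-x) end. Origin: the centre of the ring on the stave's surface; z points straight out of the stave (away from the cask's axis), x along the cask.
- cradle: Low wooden cradle that carries the cask, fixed to the table, 240 by 202 mm, below 60 mm high. Origin: on the table under the centre of the cask; x along the cask's axis.
- rack: Instrument rack fixed to the table: a light wooden board 270 mm (x) by 80 mm (y), 20 mm thick, its top 76 mm above the table, on end cheeks, with three 24 mm holes in its middle line, 88 mm apart (x = -88, 0 and +88 mm). Origin: on the table under the middle hole.
- torch: Bystander: dark steel pocket torch, 33 mm across at the head, standing head down in a hole of the rack, 88 mm high above the board. Origin: where it sits on the board, on its axis.
- awl: Bystander: awl with a dark wooden pear-shaped handle, 35 mm across, standing in a hole of the rack, 84 mm high above the board. Origin: where it sits on the board, on its axis.
- bottle: Bystander: full dark wine bottle standing on the table, 74 mm across, 290 mm high. Origin: centre of its underside.
- glass: Bystander: stemmed tasting glass, 64 mm across, 155 mm high. Origin: centre of its foot's underside.
- mallet: Bystander: wooden mallet lying on the table, 280 mm long along its x, head 68 mm across and 105 mm long at x = 100 mm. Origin: on the table under the handle's axis, about mid length.
- tray: Bystander, fixed: low wooden tray with three compartments of bungs and corks, 150 by 210 mm, 45 mm high. Origin: centre of its underside.
There are look-alikes about, which are no part of the job. Leave any blue, purple or red look-alike of the meter alone.

How it is judged:
By the outcome, as a careful person would: the job done as asked, in the order asked, and still so for the second after the job is handed in, while the arm keeps its last pose, push and grip.
It also fails if it takes over 43 s, if anything falls off the work surface, if the arm or the gripper's body presses on something with over 40 N, if the wrist force passes 120 N, or if a joint passes its speed limit or range.

## Working session

There is one attempt and no reset: what is moved stays moved. The work goes in short steps, Python scripts to look and compute and a tool call to move; the robot and the scene stay as the last step left them, time stands still between calls to the robot, and variables do not carry over. Pictures are saved under pics/ and viewed, and the job is handed in when it is done.

Besides the shell and the picture viewer there is one more tool, called after "Emit:" as name(argument=value, ...) on one line, values as JSON. apply_moves: Moves the arm, as the interface text tells. Its arguments: {"type":"object","properties":{"plan":{"type":"array","items":{"type":"number"}},"force":{"type":"number"}},"required":["plan"]}

```bash
mkdir -p pics
python3 - <<'E'
from cell import readout,cams,manip
import cv2
s=readout.read_state();print(s, manip.grip_depth)
for n in("side","top"):
    c=cams.camera(n);cv2.imwrite(f"pics/{n}0.png",c["image"][:,:,::-1]);print({k:v for k,v in c.items() if k!="image"})
E
```

```text
{'clock': 0.0, 'joints': array([-1.38555549e+00,  3.00471082e-01,  1.52162041e+00, -5.09398876e-05,
        1.32068854e+00, -6.65948049e-02]), 'qd': array([ 0.00035013,  0.00109122,  0.00073615,  0.00045391, -0.00062096,
       -0.0017314 ]), 'effort': array([ 2.23850970e-03, -5.31804907e+01, -3.52735376e+01,  7.09088054e-02,
        2.43287114e-02, -1.07484975e-04]), 'eef_pos': array([ 136.9803405 , -532.35705869,  184.06972033]), 'eef_rot': array([-1.59586135,  1.56960792,  1.79757958]), 'wrist_force': array([-0.2671942 , -1.23371156,  0.31885967]), 'moment': array([ 0.00539062,  0.01749641, -0.02365697]), 'finger_gap': 93.79114372027833} 18.8
{'fovy': 42.14109210877518, 'cx': 274.8997361612357, 'cy': 211.19968061056687, 'D': array([0.01470565, 0.        , 0.        , 0.        , 0.        ]), 'position': array([  75.37103904, -951.5710315 , 1331.30467659]), 'orientation': array([-2.40572379, -0.01338044, -0.399951  ])}
{'fovy': 48.73608559636313, 'cx': 286.90496338661876, 'cy': 214.10532101741362, 'D': array([-0.14019308,  0.        ,  0.        ,  0.        ,  0.        ]), 'position': array([ 251.69539   ,   48.91005947, 1423.52449539]), 'orientation': array([-2.93912842e+00, -2.43845435e-03, -1.48399200e+00])}
```

View pics/side0.png

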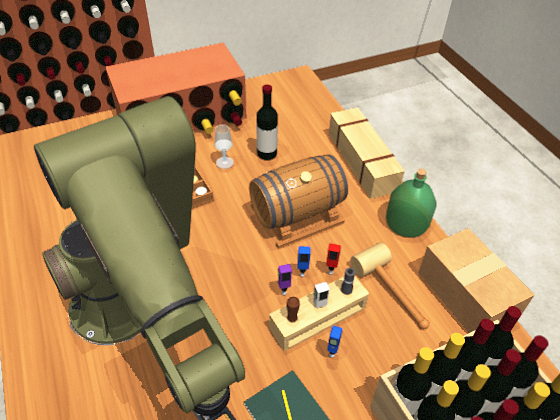

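View pics/top0.png

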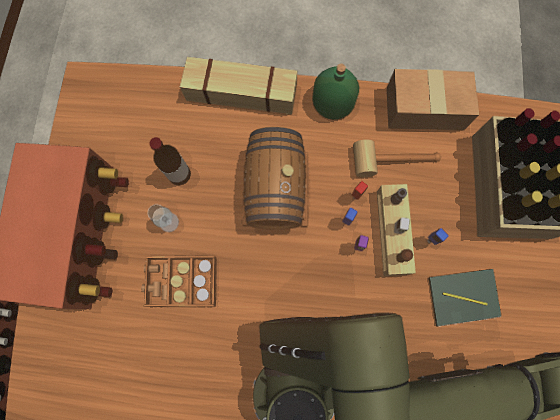

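The side view shows the light grey meter in the middle rack hole at (321,295), with the awl at (293,308) and the torch at (348,280). The top view shows the meter at (403,225).

These could be mistaken for it, by side pixel: purple (285,277), blue (304,260), red (333,256) and blue (335,340). Only the one at (321,295) is light grey and in the rack. The ring is at side (291,184) and top (286,187).

Next I'll take close crops of the meter and the ring.

```bash
cat > h.py <<'E'
import numpy as np,cv2
from scipy.spatial.transform import Rotation as R
from cell import readout,cams
class Cam:
    def __init__(s,n,im=True):
        c=cams.camera(n);s.im=np.ascontiguousarray(c["image"][:,:,::-1]);h=s.im.shape[0]
        f=h/2/np.tan(np.radians(c["fovy"])/2);s.K=np.array([[f,0,c["cx"]],[0,f,c["cy"]],[0,0,1]]);s.D=np.array(c["D"])
        s.R=R.from_euler('xyz',c["orientation"]).as_matrix();s.p=np.array(c["position"])
    def ray(s,u,v):
        q=cv2.undistortPoints(np.array([[[u,v]]],float),s.K,s.D)[0,0];d=s.R@np.array([q[0],q[1],1]);return d/np.linalg.norm(d)
    def onz(s,u,v,z):
        d=s.ray(u,v);return s.p+d*(z-s.p[2])/d[2]
    def proj(s,P):
        P=np.atleast_2d(np.array(P,float));r=s.R.T
        return cv2.projectPoints(P,cv2.Rodrigues(r)[0],-r@s.p,s.K,s.D)[0][:,0]
def tri(a,pa,b,pb):
    d1=a.ray(*pa);d2=b.ray(*pb);A=np.stack([d1,-d2],1);t=np.linalg.lstsq(A,b.p-a.p,rcond=None)[0]
    x=a.p+d1*t[0];y=b.p+d2*t[1];return (x+y)/2,np.linalg.norm(x-y)
def crop(im,u0,u1,v0,v1,k):return cv2.resize(im[v0:v1,u0:u1],None,fx=k,fy=k,interpolation=cv2.INTER_CUBIC)
def tcp():
    s=readout.read_state();return s,np.array(s["eef_pos"]),R.from_euler('xyz',s["eef_rot"])
E
python3 - <<'E'
from h import *
S,T=Cam("side"),Cam("top")
A=crop(S.im,265,375,265,355,7);cv2.imwrite("pics/a.png",A)
cv2.imwrite("pics/b.png",crop(T.im,370,450,180,280,6))
cv2.imwrite("pics/c.png",crop(S.im,245,355,150,240,7))
cv2.imwrite("pics/d.png",crop(T.im,235,315,120,230,5))
print(tri(S,(321,288),T,(404,223)), tri(S,(291,184),T,(286,187)),tri(S,(306,177),T,(288,171)))
E
```

```text
(array([ 515.1755523 , -263.32649594,  146.45402441]), np.float64(2.492939906383203)) (array([579.28875486,  77.08045262, 189.41433381]), np.float64(1.3492426764312333)) (array([623.90471224,  74.80909812, 202.89781868]), np.float64(3.5126998192334136))
```

View pics/a.png

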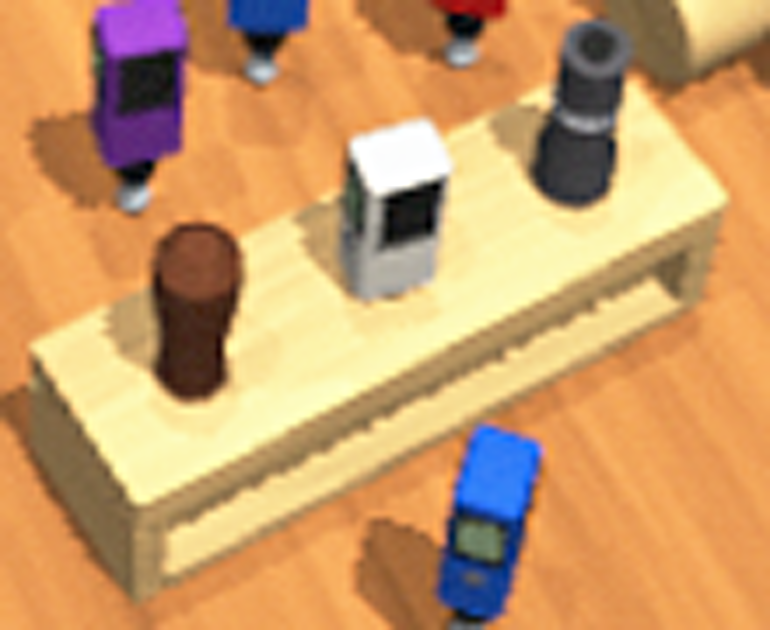

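View pics/b.png

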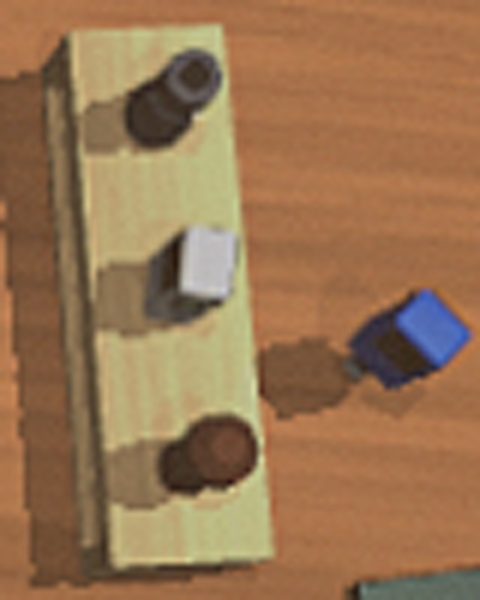

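View pics/c.png

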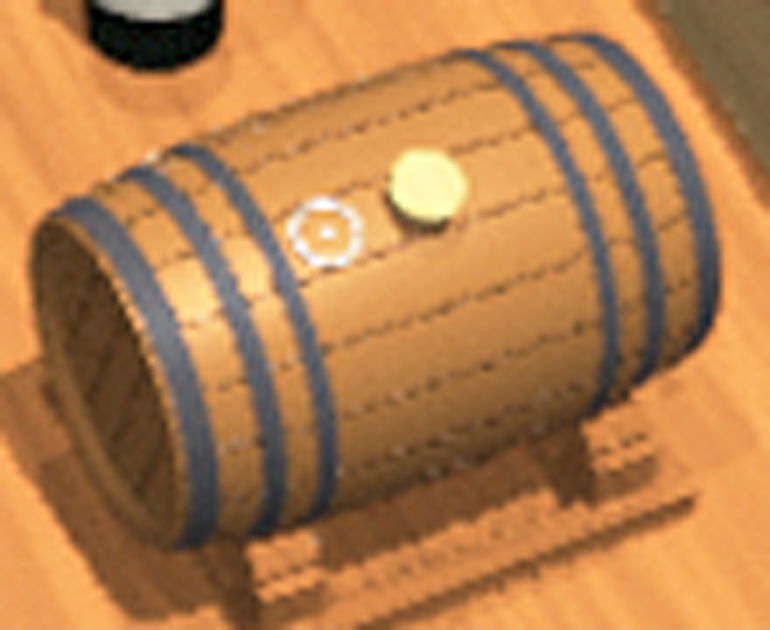

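View pics/d.png

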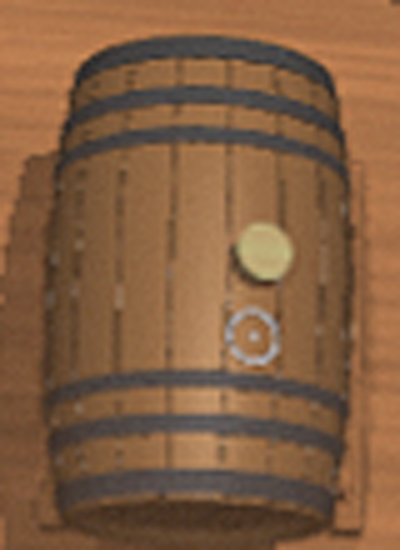

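The close crops confirm the choice. The grey-white body with its dark display facing the robot's right (-y) stands in the middle hole. The ring with its dot shows at side crop (327,233) and top crop (253,336). Now I'll measure precisely.

Run:
```python
from h import *
S,T=Cam("side"),Cam("top")
def up(p,u0,v0,k):return (u0+(p[0]+.5)/k-.5, v0+(p[1]+.5)/k-.5)
# meter top face
tc=[up(p,370,180,6) for p in [(190,228),(238,230),(232,298),(180,295)]]
sc=[up(p,265,265,7) for p in [(350,145),(430,118),(450,160),(365,190)]]
for c,cs in((T,tc),(S,sc)):
    P=np.array([c.onz(*p,156) for p in cs]);print(P[:,:2].round(1),P.mean(0).round(1),[np.linalg.norm(P[i]-P[(i+1)%4]).round(1) for i in range(4)])
    for i in range(4):
        d=P[(i+1)%4]-P[i];print(np.degrees(np.arctan2(d[1],d[0])).round(1),end=' ')
    print()
# mask of light grey centroid
for c,nm,(u0,u1,v0,v1) in((T,"T",(395,415,212,235)),(S,"S",(312,332,280,296))):
    im=c.im[v0:v1,u0:u1].astype(int);m=((im.min(2)>170)&(im.max(2)-im.min(2)<30)).astype(np.uint8)
    ys,xs=np.nonzero(m);print(nm,m.sum(),xs.mean()+u0,ys.mean()+v0, c.onz(xs.mean()+u0,ys.mean()+v0,156))
# rack corners z=76
rc=[up(p,370,180,6) for p in [(68,34),(222,26),(273,556),(108,566)]]
P=np.array([T.onz(*p,76) for p in rc]);print("rack",P.round(1)[:,:2],P.mean(0))
rs=[up(p,265,265,7) for p in [(33,347),(135,507),(727,203),(626,80)]]
P=np.array([S.onz(*p,76) for p in rs]);print("rackS",P.round(1)[:,:2],P.mean(0))
# ring masks
def ring(c,b):
    u0,u1,v0,v1=b;im=c.im[v0:v1,u0:u1].astype(int);sp=im[...,0]  # blue channel: white high, wood low
    th=np.percentile(sp,50);w=np.clip(sp-th-35,0,None).astype(float);vv,uu=np.mgrid[v0:v1,u0:u1]
    return (w*uu).sum()/w.sum(),(w*vv).sum()/w.sum()
rS=ring(S,(285,299,177,190));rT=ring(T,(279,293,180,194));print("ring",rS,rT,tri(S,rS,T,rT))
dS=up((327,233),245,150,7);dT=up((253,336),235,120,5);print("dot",dS,dT,tri(S,dS,T,dT))
bS=up((428,183),245,150,7);bT=up((264,251),235,120,5)
print("bung",tri(S,bS,T,bT))
# axis from silhouettes
for yl,yr in(((50,290),(352,260)),((58,170),(343,150)),((55,440),(343,410))):
    d=T.ray(*up(yl,235,120,5))+T.ray(*up(yr,235,120,5));print("ax",T.p+d*(112-T.p[2])/d[2])
```

```text
[[ 529.3 -252.9]
 [ 530.3 -275.8]
 [ 497.7 -274.1]
 [ 497.  -249.4]] [ 513.6 -263.   156. ] [np.float64(22.9), np.float64(32.7), np.float64(24.7), np.float64(32.5)]
-87.4 177.0 91.6 -6.2 
[[ 498.6 -254.9]
 [ 531.5 -255.4]
 [ 529.9 -275. ]
 [ 495.1 -274.9]] [ 513.8 -265.   156. ] [np.float64(32.9), np.float64(19.7), np.float64(34.8), np.float64(20.3)]
-0.8 -94.5 179.9 80.0 
T 76 404.38157894736844 223.06578947368422 [ 514.35145279 -262.39324936  156.        ]
S 104 321.5480769230769 287.2307692307692 [ 512.70808786 -267.21533869  156.        ]
rack [[ 641.2 -206.1]
 [ 652.6 -284.8]
 [ 386.9 -319.9]
 [ 375.7 -238.5]] [ 514.10315839 -262.31956133   76.        ]
rackS [[ 376.3 -244.6]
 [ 385.  -321.3]
 [ 652.2 -288.2]
 [ 643.7 -221.4]] [ 514.29269669 -268.87790599   76.        ]
ring (np.float64(291.0659140568099), np.float64(183.0626365622724)) (np.float64(284.9523454951601), np.float64(187.5085629188384)) (array([578.89303981,  79.50546727, 190.56402453]), np.float64(1.8047699691226715))
dot (291.2857142857143, 182.85714285714286) (285.2, 186.8) (array([580.03640557,  79.0940775 , 191.63860525]), np.float64(0.5504992174583003))
bung (array([624.92008969,  76.88104515, 206.47122467]), np.float64(1.2272368861999927))
ax [635.38085949 114.79040371 112.        ]
ax [706.43343358 121.71379706 112.        ]
ax [545.09165311 107.56470118 112.        ]
```

Run:
```python
from h import *
S,T=Cam("side"),Cam("top")
cv2.imwrite("pics/e.png",crop(T.im,238,312,145,200,10))
cv2.imwrite("pics/f.png",crop(T.im,388,420,210,240,18))
```

```text
(no output)
```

View pics/e.png

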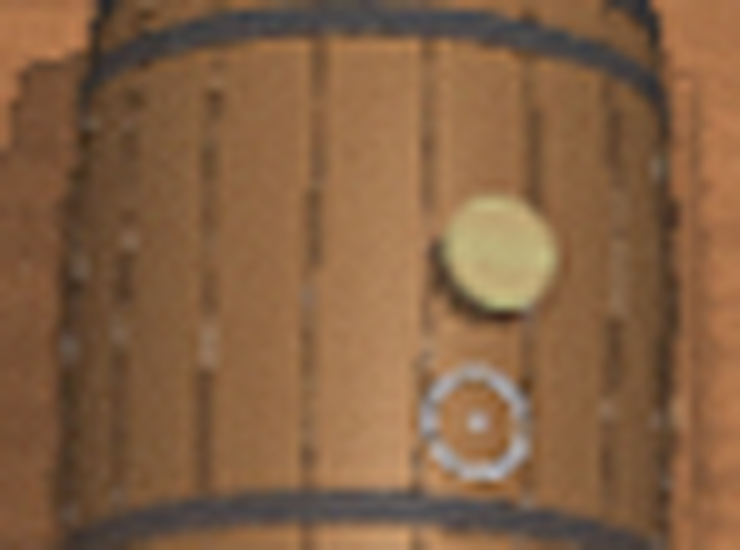

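View pics/f.png

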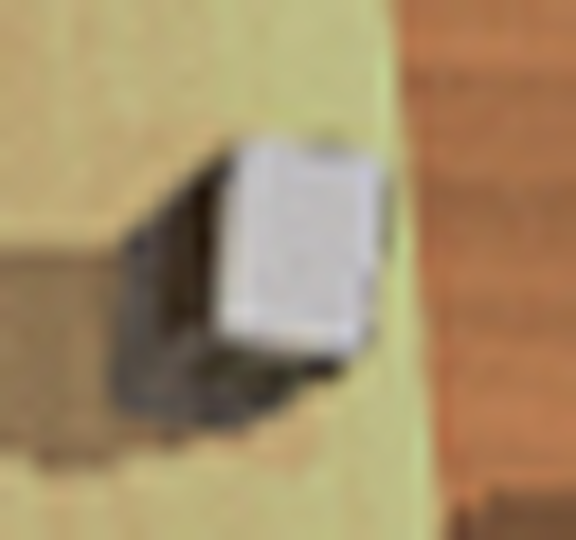

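Run:
```python
from h import *
S,T=Cam("side"),Cam("top")
def up(p,u0,v0,k):return (u0+(p[0]+.5)/k-.5, v0+(p[1]+.5)/k-.5)
for yaw in (5,6.5):
  a=np.array([np.cos(np.radians(yaw)),np.sin(np.radians(yaw)),0]);lat=np.array([-a[1],a[0],0])
  # mid bung point M: project rays on cross-section plane thru camera: 2D angle
  def bis(c,p,q):
    f=lambda d:np.arctan2(d@lat,-d[2])
    t1,t2=f(c.ray(*p)),f(c.ray(*q));t=(t1+t2)/2
    dist=90/np.sin(abs(t1-t2)/2)
    return c.p@lat+dist*np.sin(t), c.p[2]-dist*np.cos(t), c.p@lat+np.tan(t)*(c.p[2]-112)
  print("T",[np.round(bis(T,up(l,238,145,10),up(r,238,145,10)),1) for l,r in(((64,300),(668,300)),((63,330),(672,280)))])
  print("S",[np.round(bis(S,up(l,245,150,7),up(r,245,150,7)),1) for l,r in(((310,100),(450,470)),((340,90),(470,460)),((270,115),(420,485)))])
  for nm,P,r in(("ring",np.array([580,79.1,191.2]),88.6),("bung",np.array([624.9,76.9,206.5]),104)):
    print(nm,P@lat,P[2]-112, "x",P@a)
cv2.imwrite("pics/g.png",crop(S.im,245,355,150,240,7))
im=cv2.imread("pics/g.png")
for p,q in(((150,160),(600,33)),((200,545),(680,390)) ):pass
```

```text
T [array([61.3, 92.7, 60.8]), array([ 60.5, 102.7,  60.3])]
S [array([77.1, 87.9, 57.2]), array([84.1, 80. , 57.5]), array([70.9, 94.1, 56.1])]
ring 28.248669825415334 79.19999999999999 x 584.6869441445522
bung 22.14374864024365 94.5 x 629.2243434548267
T [array([44.4, 92.5, 44. ]), array([ 43.6, 105.4,  43.5])]
S [array([60.5, 87.7, 40.7]), array([67.5, 79.2, 40.7]), array([54.3, 94.5, 40.1])]
ring 12.933669798632161 79.19999999999999 x 585.2260505014622
bung 5.6649874179646735 94.5 x 629.5883797510515
```

Run:
```python
from h import *
s,p,r=tcp();M=r.as_matrix();print(M.round(3),p)
for sg in(1,-1):
    Y=np.array([0,sg,0.]);X=np.array([0,0,-1.]);G=np.stack([X,Y,np.cross(X,Y)],1)
    print(sg,(M.T@G).round(3).tolist(),R.from_matrix(M.T@G).as_rotvec())
    print("shift in current tool", M.T@(np.array([514,-264,230])-p), "in goal", G.T@(np.array([514,-264,230])-p))
```

```text
[[-0.     0.249 -0.968]
 [ 0.    -0.968 -0.249]
 [-1.    -0.    -0.   ]] [ 137.02675664 -532.62551452  184.63591983]
1 [[1.0, 0.0, -0.0], [0.0, -0.968, 0.249], [0.0, -0.249, -0.968]] [-2.88978054e+00 -8.75756864e-05 -3.89765704e-06]
shift in current tool [ -45.3498106  -166.23002978 -432.01546837] in goal [-45.36408017 268.62551452 376.97324336]
-1 [[1.0, -0.0, 0.0], [0.0, 0.968, -0.249], [0.0, 0.249, 0.968]] [ 2.51812111e-01 -2.68327614e-06  6.02900017e-05]
shift in current tool [ -45.3498106  -166.23002978 -432.01546837] in goal [ -45.36408017 -268.62551452 -376.97324336]
```

Emit:
apply_moves(plan=[0.126, 0, 0, -0.025, 0, 0, 65, 0.126, 0, 0, -0.02, 0, 0, 65, 0, 0, 0, 0, -0.029, -0.041, 65, 0, 0, 0, 0, -0.029, -0.041, 65, 0, 0, 0, 0, -0.029, -0.041, 65], force=15)

```text
clock: 1.12
eef_pos: [261.1, -444.7, 229.8]
eef_rot: [2.153, 1.571, -0.99]
wrist_force: [-0.1, -0.9, 0.3]
finger_gap: 61.7
```

Emit:
apply_moves(plan=[0, 0, 0, 0, -0.029, -0.041, 65, 0, 0, 0, 0, -0.029, -0.041, 65, 0, 0, 0, 0, -0.029, -0.041, 65, 0, 0, 0, 0, -0.029, -0.041, 65, 0, 0, 0, 0, -0.029, -0.041, 65])

```text
clock: 1.75
eef_pos: [466.3, -299.6, 229.8]
eef_rot: [2.303, 1.571, -0.839]
wrist_force: [0.5, -1.8, -0.2]
finger_gap: 60.9
```

Emit:
apply_moves(plan=[0, 0, 0, 0, -0.029, -0.041, 65, 0, 0, 0, 0, 0, 0, 65, 0, 0, 0, 0, 0, 0, 65])

```text
clock: 2.12
eef_pos: [505.7, -272.0, 229.5]
eef_rot: [-0.036, 1.57, 3.106]
wrist_force: [-0.6, -0.4, -0.1]
finger_gap: 61.2
```

Run:
```python
from h import *
s,p,r=tcp();M=r.as_matrix();print(M.round(3),p.round(1),s["clock"],s["finger_gap"],s["wrist_force"],(M.T@(np.array([514,-264,116])-p)).round(1))
S,T=Cam("side"),Cam("top")
cv2.imwrite("pics/h.png",crop(S.im,245,385,235,345,5))
cv2.imwrite("pics/i.png",crop(T.im,350,450,170,290,5))
```

```text
[[-0. -0. -1.]
 [ 0. -1.  0.]
 [-1. -0.  0.]] [ 505.7 -272.   229.5] 2.125 61.1811487411856 [-0.56089685 -0.39580476 -0.08953013] [113.5  -8.   -8.3]
```

View pics/h.png

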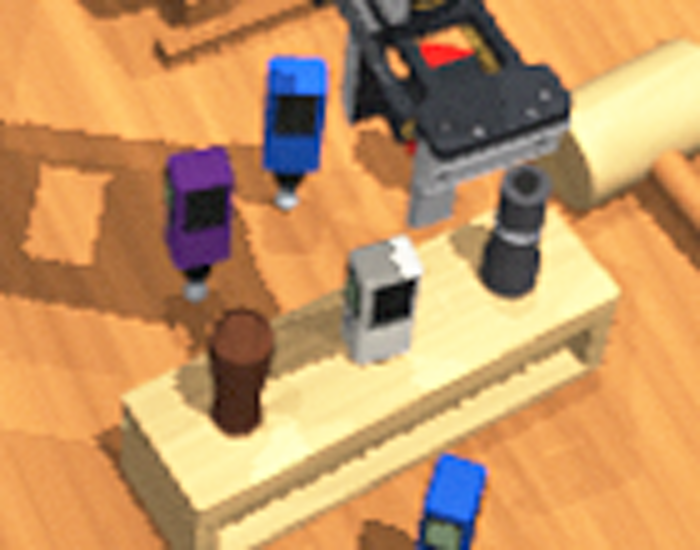

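View pics/i.png

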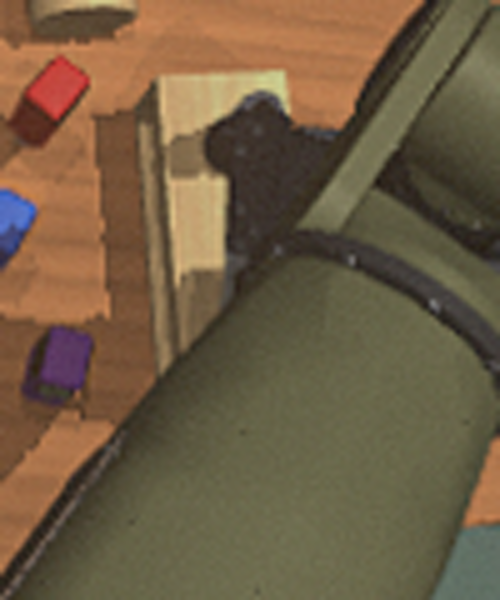

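Run:
```python
from h import *
s,p,r=tcp()
S=Cam("side")
for dy in(-37,-31,0,31,37):
    q=S.proj(p+np.array([0,dy,0]))[0];print(dy,q.round(1),((q-[245,235]+.5)*5).round(0))
q=S.proj([[514,-264,156],[514,-277,76],[497,-277,156],[531,-277,156]]);print(((q-[245,235]+.5)*5).round(0))
```

```text
-37 [328.8 284.4] [422. 249.]
-31 [327.7 282.5] [416. 240.]
0 [322.1 272.9] [388. 192.]
31 [316.6 263.6] [361. 145.]
37 [315.6 261.8] [355. 136.]
[[385. 258.]
 [384. 362.]
 [366. 288.]
 [425. 267.]]
```

Emit:
apply_moves(plan=[0, 0, 0, 0.025, -0.008, -0.0083, 65, 0, 0, 0, 0.02, 0, 0, 65, 0, 0, 0, 0, 0, 0, 65])

```text
clock: 2.65
eef_pos: [513.4, -264.0, 183.7]
eef_rot: [-0.521, 1.569, 2.62]
wrist_force: [0.2, 0.1, 0.3]
finger_gap: 61.0
```

Run:
```python
from h import *
s,p,r=tcp();M=r.as_matrix();print(p.round(1),s["clock"],s["finger_gap"],s["wrist_force"],(M.T@(np.array([514,-264,112])-p)).round(1))
S=Cam("side")
cv2.imwrite("pics/j.png",crop(S.im,290,360,240,310,8))
for dy in(-31,31):print(((S.proj(p+np.array([0,dy,0]))[0]-[290,240]+.5)*8).round(0))
```

```text
[ 513.4 -264.   183.7] 2.65 60.96654198750528 [0.23950546 0.10377781 0.33253512] [71.7  0.1 -0.7]
[304. 399.]
[218. 251.]
```

View pics/j.png

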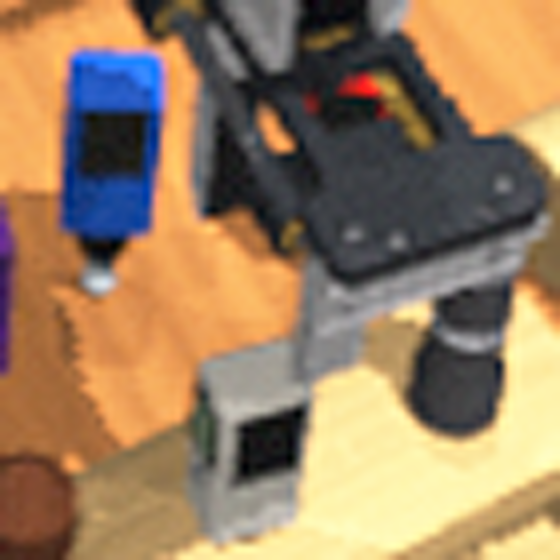

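Emit:
apply_moves(plan=[0, 0, 0, 0.03, 0, 0, 65, 0, 0, 0, 0.03, 0, 0, 65, 0, 0, 0, 0.008, 0, 0, 65, 0, 0, 0, 0, 0, 0, 65])

```text
clock: 3.2
eef_pos: [514.6, -264.1, 117.7]
eef_rot: [2.584, 1.57, -0.559]
wrist_force: [1.0, -0.2, -0.8]
finger_gap: 61.3
```

Run:
```python
from h import *
s,p,r=tcp();M=r.as_matrix();print(p.round(1),s["clock"],s["finger_gap"],s["wrist_force"],(M.T@(np.array([514,-264,112])-p)).round(1))
S=Cam("side")
cv2.imwrite("pics/k.png",crop(S.im,290,360,250,320,8))
cv2.imwrite("pics/k2.png",Cam("top").im)
```

```text
[ 514.6 -264.1  117.7] 3.2 61.27149481377755 [ 1.04014308 -0.2497195  -0.75023778] [ 5.7 -0.1  0.6]
```

View pics/k.png

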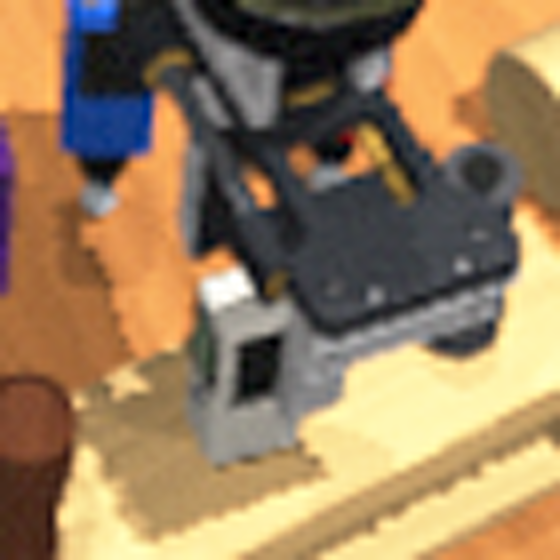

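Run:
```python
from h import *
s,p,r=tcp()
S=Cam("side")
for n,P in {"tcp":p,"body lo":p+[0,0,97],"body fr":p+[0,-88,97],"frL":p+[-37,-88,97],"frR":p+[37,-88,97],"bkL":p+[-37,88,97],"ftip":p+[0,-31,0],"ftip outer":p+[0,-43,0],"meter top":[514,-264,156],"f20":p+[0,-43,40]}.items():
    q=S.proj(P)[0];print(n,q.round(1),((q-[290,250]+.5)*8).round(0))
```

```text
tcp [320.7 294.2] [250. 358.]
body lo [323.6 272.6] [273. 185.]
body fr [339.9 300.2] [403. 406.]
frL [326.1 305.2] [293. 446.]
frR [353.4 295.3] [511. 366.]
bkL [295.7 251.4] [50. 15.]
ftip [326.  303.5] [292. 432.]
ftip outer [328.  307.1] [308. 461.]
meter top [321.4 286.1] [256. 293.]
f20 [329.4 298.6] [319. 393.]
```

View pics/k2.png

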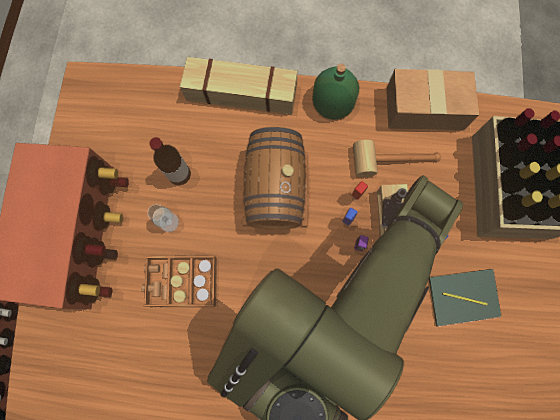

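Run:
```python
from h import *
im=cv2.imread("pics/k2.png");cv2.imwrite("pics/l.png",crop(im,370,460,170,240,8))
im=cv2.imread("pics/i.png");cv2.imwrite("pics/l2.png",cv2.resize(im[50:300,150:450],None,fx=2.4,fy=2.4))
```

```text
(no output)
```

View pics/l.png

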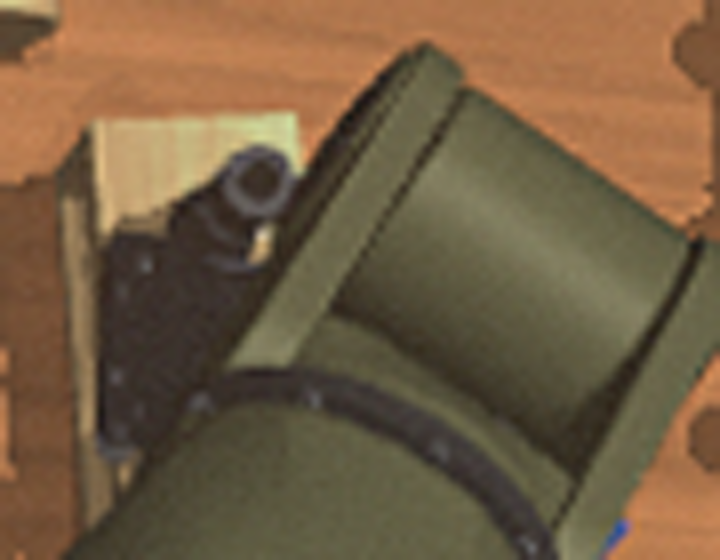

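View pics/l2.png

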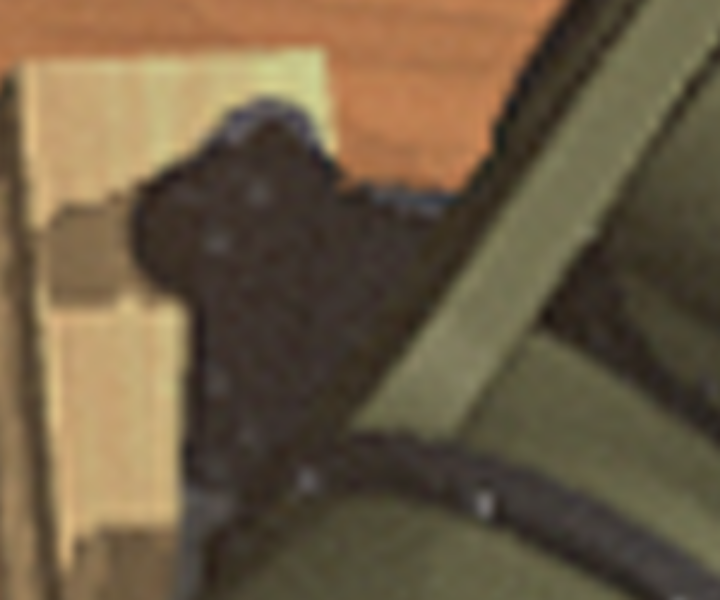

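Run:
```python
from h import *
S,T=Cam("side"),Cam("top")
def up(p,u0,v0,k):return (u0+(p[0]+.5)/k-.5, v0+(p[1]+.5)/k-.5)
for z in(180,200,215,230,250):
    a=[T.onz(*up(p,370,170,8),z)[:2].round(0) for p in((102,242),(102,455))]
    b=[S.onz(*up(p,290,250,8),z)[:2].round(0) for p in((310,328),(520,255))]
    f=S.onz(*up((318,402),290,250,8),z-60)[:2].round(0)
    print(z,"top +y edge",a,"side -y edge",b,"mid",(a[0]+a[1]+b[0]+b[1])/4,"finger@",z-60,f)
```

```text
180 top +y edge [array([ 570., -192.]), array([ 495., -196.])] side -y edge [array([ 515., -297.]), array([ 590., -297.])] mid [ 542.5 -245.5] finger@ 120 [ 527. -289.]
200 top +y edge [array([ 565., -188.]), array([ 491., -192.])] side -y edge [array([ 507., -308.]), array([ 581., -309.])] mid [ 536.   -249.25] finger@ 140 [ 520. -300.]
215 top +y edge [array([ 561., -185.]), array([ 488., -189.])] side -y edge [array([ 502., -317.]), array([ 574., -317.])] mid [ 531.25 -252.  ] finger@ 155 [ 514. -309.]
230 top +y edge [array([ 557., -182.]), array([ 485., -186.])] side -y edge [array([ 496., -325.]), array([ 567., -326.])] mid [ 526.25 -254.75] finger@ 170 [ 509. -317.]
250 top +y edge [array([ 552., -179.]), array([ 481., -182.])] side -y edge [array([ 488., -337.]), array([ 559., -337.])] mid [ 520.   -258.75] finger@ 190 [ 501. -328.]
```

Emit:
apply_moves(plan=[0, 0, 0, 0, 0, 0, 38, 0, 0, 0, 0, 0, 0, 38, 0, 0, 0, 0, 0, 0, 38])

```text
clock: 3.82
eef_pos: [514.4, -263.7, 116.7]
eef_rot: [-0.765, 1.571, 2.376]
wrist_force: [1.2, 0.2, -0.4]
finger_gap: 36.6
```

Run:
```python
from h import *
s,p,r=tcp();print(p.round(1),s["clock"],s["finger_gap"],s["wrist_force"])
S=Cam("side")
cv2.imwrite("pics/m.png",crop(S.im,290,360,250,320,8))
for n,P in {"ftip":p+[0,-18,0],"ftip outer":p+[0,-30,0],"f30":p+[0,-30,30]}.items():
    q=S.proj(P)[0];print(n,q.round(1),((q-[290,250]+.5)*8).round(0))
```

```text
[ 514.4 -263.7  116.7] 3.825 36.580556358487684 [ 1.20336315  0.22696119 -0.42650585]
ftip [323.4 299.8] [271. 403.]
ftip outer [325.5 303.4] [288. 432.]
f30 [326.4 297.1] [295. 380.]
```

View pics/m.png

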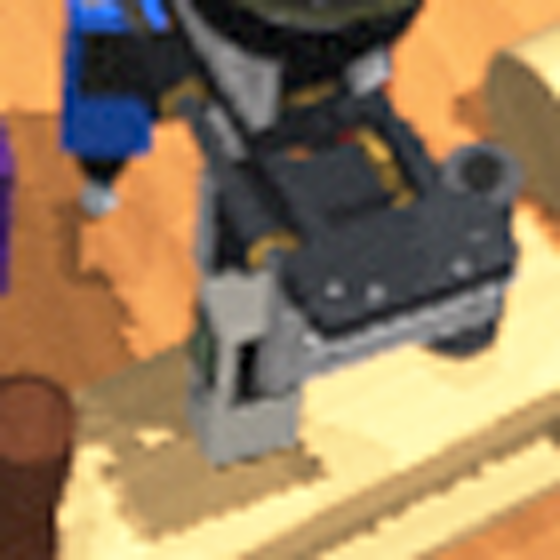

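Emit:
apply_moves(plan=[0, 0, 0, 0, 0, 0, 20, 0, 0, 0, 0, 0, 0, 20, 0, 0, 0, 0, 0, 0, 20, 0, 0, 0, 0, 0, 0, 20], force=20)

```text
clock: 4.38
eef_pos: [514.4, -263.7, 116.6]
eef_rot: [-0.516, 1.571, 2.626]
wrist_force: [-0.5, -0.4, -0.6]
finger_gap: 26.0
```

Run:
```python
from h import *
s,p,r=tcp();print(p.round(1),r.as_matrix().round(3),s["clock"],s["finger_gap"],s["wrist_force"],s["moment"])
S=Cam("side")
cv2.imwrite("pics/n.png",crop(S.im,290,360,250,320,8))
```

```text
[ 514.4 -263.7  116.6] [[-0. -0. -1.]
 [ 0. -1.  0.]
 [-1. -0.  0.]] 4.375 26.007074451989492 [-0.51561379 -0.43871426 -0.57438437] [ 0.01699013  0.01910713 -0.04114622]
```

View pics/n.png

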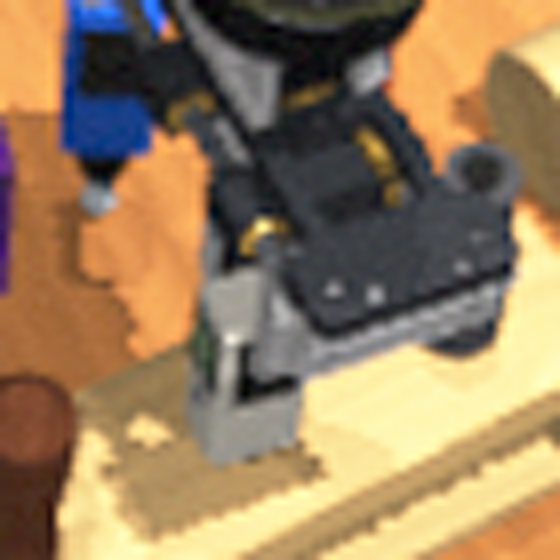

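The gap is 26.0 mm, which matches the meter's 26 mm grip width. Next I'll lift straight up.

Emit:
apply_moves(plan=[0, 0, 0, -0.02, 0, 0, 20, 0, 0, 0, -0.03, 0, 0, 20, 0, 0, 0, -0.04, 0, 0, 20, 0, 0, 0, -0.05, 0, 0, 20, 0, 0, 0, -0.05, 0, 0, 20])

```text
clock: 5.05
eef_pos: [514.1, -263.6, 308.1]
eef_rot: [-0.711, 1.57, 2.431]
wrist_force: [0.6, -1.2, -1.6]
finger_gap: 26.1
```

Emit:
apply_moves(plan=[0, 0, 0, -0.04, 0, 0, 20, 0, 0, 0, 0, 0, 0, 20, 0, 0, 0, 0, 0, 0, 20])

```text
clock: 5.42
eef_pos: [514.2, -263.6, 345.1]
eef_rot: [-0.56, 1.569, 2.581]
wrist_force: [1.1, -0.3, -2.1]
finger_gap: 26.3
```

Run:
```python
from h import *
s,p,r=tcp();print(p.round(1),r.as_matrix().round(3),s["clock"],s["finger_gap"],s["wrist_force"],s["moment"])
S=Cam("side")
print(S.proj([p+[0,0,19],p+[0,0,19-108]]))
cv2.imwrite("pics/o.png",crop(S.im,270,370,200,310,6))
cv2.imwrite("pics/o2.png",Cam("top").im)
# plan
yaw,lean,sl=np.radians(5.5),np.radians(23),np.radians(1.8)
a=np.array([np.cos(yaw),np.sin(yaw),0]);lat=np.array([-a[1],a[0],0])
n0=np.cos(lean)*np.array([0,0,1])-np.sin(lean)*lat
n=np.cos(sl)*n0-np.sin(sl)*a
print("n",n)
M=r.as_matrix();X=-n
# minimal rotation taking tool x to -n
ax=np.cross(M[:,0],X);an=np.arcsin(np.linalg.norm(ax));rv=ax/np.linalg.norm(ax)*an
G=R.from_rotvec(rv)*r
print("rotvec tool",(r.inv()*G).as_rotvec())
mark=np.array([580,79.1,191.2])
for h in(40,):
    grasp=mark+n*(h+108);t=grasp-n*19
    print("TCP",t,"shift goalframe",G.as_matrix().T@(t-p),"cur frame",M.T@(t-p))
```

```text
[ 514.2 -263.6  345.1] [[-0.002 -0.    -1.   ]
 [ 0.001 -1.     0.   ]
 [-1.    -0.001  0.002]] 5.425 26.298324835002877 [ 1.09944406 -0.25639677 -2.14687597] [-0.03360827 -0.00406008  0.06824689]
[[328.3422537  234.58955455]
 [324.56122333 262.72258872]]
n [ 0.00616529 -0.39175095  0.92005064]
rotvec tool [ 8.38286122e-17 -4.77919978e-03 -4.01457983e-01]
TCP [580.79532236  28.56412705 309.88653254] shift goalframe [ 146.48001567 -255.10733289  -67.06466176] cur frame [  35.45849803 -292.12626933  -66.62396584]
```

View pics/o.png

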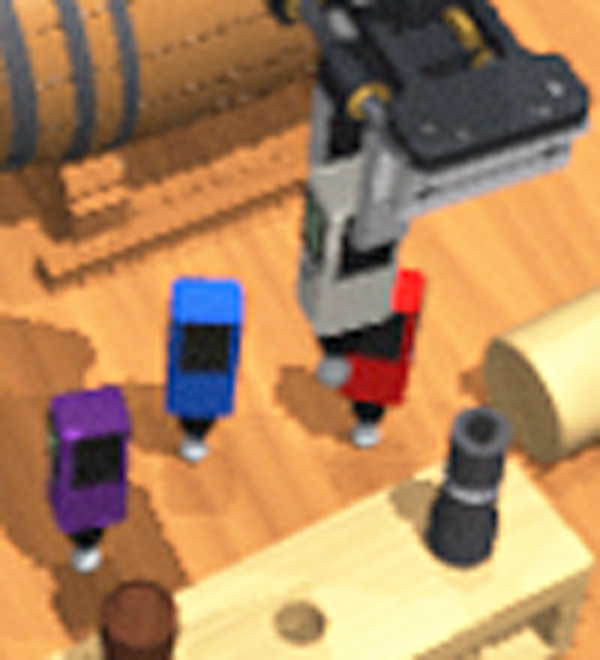

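The meter is out of its hole and hanging straight. The ball shows at (325.4,261.2) against a prediction of about (324.8,261) for its centre. Next I'll carry it to the cask and lean it.

Emit:
apply_moves(plan=[0, 0, 0, 0, -0.03, -0.01, 20, 0, 0, -0.1, 0, -0.04, -0.01, 20, 0, 0, -0.1, 0.005, -0.04, -0.01, 20, 0, 0, -0.1, 0.01, -0.04, -0.01, 20, 0, 0, -0.101, 0.015, -0.04, -0.01, 20])

```text
clock: 6.15
eef_pos: [564.6, -68.3, 340.3]
eef_rot: [-1.567, 1.166, 1.574]
wrist_force: [-0.1, -0.5, -1.4]
finger_gap: 26.6
```

```bash
cat > plan.py <<'E'
from h import *
import sys
yaw,lean,sl=np.radians(5.5),np.radians(23),np.radians(1.8)
a=np.array([np.cos(yaw),np.sin(yaw),0]);lat=np.array([-a[1],a[0],0])
n0=np.cos(lean)*np.array([0,0,1])-np.sin(lean)*lat
n=np.cos(sl)*n0-np.sin(sl)*a
mark=np.array([580,79.1,191.2])
def go(h):
    s,p,r=tcp();M=r.as_matrix();X=-n
    ax=np.cross(M[:,0],X);print("clock",s["clock"],"gap",round(s["finger_gap"],2),"F",s["wrist_force"].round(2),"F.n",round(s["wrist_force"]@n,2),"TCP",p.round(1))
    print("rot err tool rad",(M.T@ax).round(4))
    tip=p-M[:,0]*19+M[:,0]*108;print("tip-mark along a,lat',n",((tip-mark)@a).round(1),((tip-mark)@np.cross(n,a)).round(1),((tip-mark)@n).round(1))
    print("tool shift",(M.T@(mark+n*(h+89)-p)).round(1))
    return s,p,r,tip
if __name__=="__main__":go(float(sys.argv[1]))
E
python3 plan.py 40
```

```text
clock 6.15 gap 26.57 F [-0.06 -0.45 -1.42] F.n -1.13 TCP [564.6 -68.3 340.3]
rot err tool rad [ 0.     -0.0049  0.0022]
tip-mark along a,lat',n -26.2 -75.3 105.9
tool shift [ 66.1 -77.1 -16.2]
```

Emit:
apply_moves(plan=[0, 0, 0, 0.01, -0.03, -0.006, 20, 0, 0, 0, 0.02, -0.03, -0.006, 20, 0, 0, 0, 0.025, -0.017, -0.004, 20, 0, 0, 0, 0.011, 0, 0, 20, 0, 0, 0, 0, 0, 0, 20])

```text
clock: 6.78
eef_pos: [580.1, 26.7, 309.5]
eef_rot: [-1.565, 1.17, 1.576]
wrist_force: [-0.3, 0.7, -1.5]
finger_gap: 26.3
```

Run:
```python
from plan import *
s,p,r,tip=go(15)
S,T=Cam("side"),Cam("top")
for c in(S,T):print(c.proj([mark,tip,tip+7*n]).round(1).tolist())
cv2.imwrite("pics/p.png",crop(S.im,245,355,130,220,7));cv2.imwrite("pics/p0.png",S.im)
cv2.imwrite("pics/q.png",crop(T.im,240,330,140,220,7))
```

```text
clock 6.775 gap 26.26 F [-0.34  0.66 -1.52] F.n -1.66 TCP [580.1  26.7 309.5]
rot err tool rad [ 0.     -0.0043 -0.0014]
tip-mark along a,lat',n -1.8 -1.9 40.3
tool shift [25.3 -1.9 -0.6]
[[291.2, 183.0], [294.1, 178.1], [294.6, 177.1]]
[[285.2, 186.8], [291.8, 183.8], [292.8, 183.3]]
```

View pics/p.png

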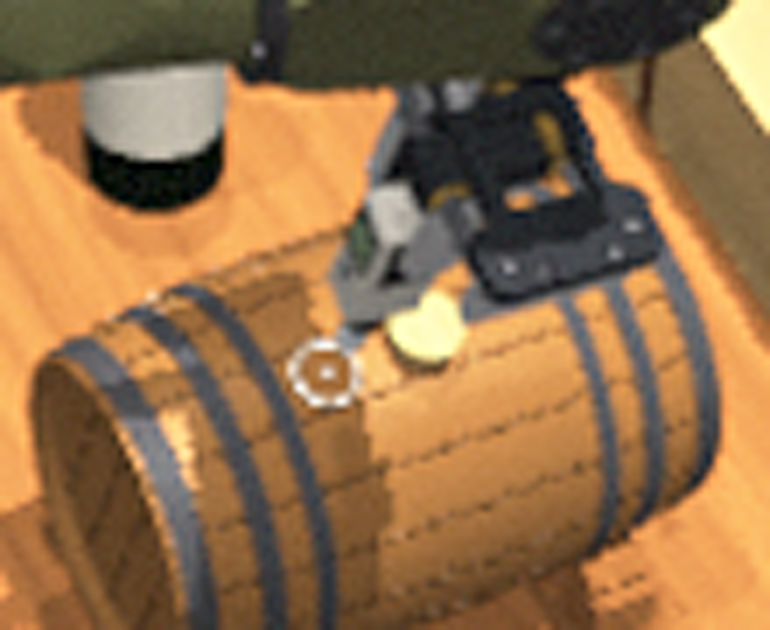

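View pics/q.png

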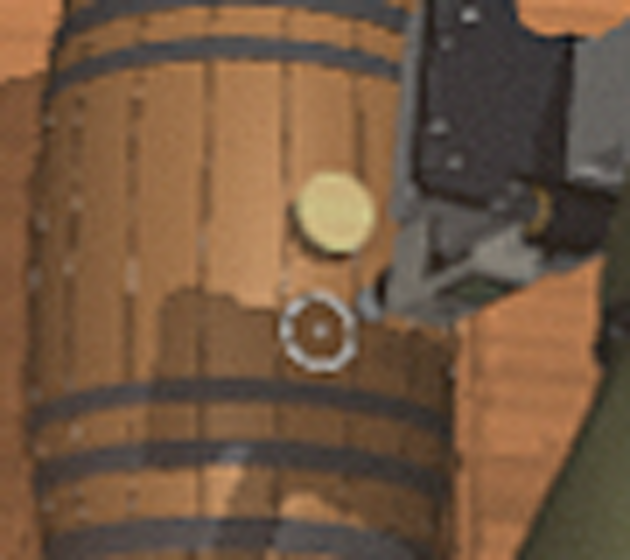

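The ball is where it should be in both views: top (292.4,182.8) against (292.8,183.3) predicted, and side (294.5,176.9) against (294.6,177.1). Next I'll centre it, come closer and take a force baseline.

Emit:
apply_moves(plan=[0, -0.004, 0, 0.012, -0.002, 0, 20, 0, 0, 0, 0.012, 0, -0.001, 20, 0, 0, 0, 0.005, 0, 0, 20, 0, 0, 0, 0, 0, 0, 20])

```text
clock: 7.38
eef_pos: [581.3, 40.4, 284.3]
eef_rot: [-1.56, 1.17, 1.582]
wrist_force: [0.0, -0.2, -0.9]
finger_gap: 26.5
```

```bash
cat > f.py <<'E'
from plan import *
s,p,r,tip=go(float(sys.argv[1]))
F=[]
for i in range(int(sys.argv[3])):
    c=Cam("side" if i%2 else "top")
    if i==0:T=c
    if i==1:S=c
    st=readout.read_state();F.append(st["wrist_force"])
F=np.array(F);f=F@n;print("F mean",F.mean(0).round(2),"F.n",f.mean().round(2),"+-",(f.std()/len(f)**.5).round(2),st["clock"])
s,p,r,tip=go(float(sys.argv[1]))
for c in(S,T):print(c.proj([mark,tip]).round(1).tolist())
A=crop(S.im,265,335,135,205,8);B=crop(T.im,260,330,155,215,8)
cv2.imwrite(f"pics/{sys.argv[2]}s.png",A);cv2.imwrite(f"pics/{sys.argv[2]}t.png",B)
E
python3 f.py 10 r 12
```

```text
clock 7.375 gap 26.48 F [ 0.05 -0.24 -0.94] F.n -0.77 TCP [581.3  40.4 284.3]
rot err tool rad [ 0.     -0.0016 -0.0014]
tip-mark along a,lat',n 0.5 0.6 11.9
tool shift [1.9 0.8 0.7]
F mean [-0.25 -0.01 -1.61] F.n -1.48 +- 0.15 7.975
clock 7.975 gap 26.46 F [-0.76  0.27 -1.48] F.n -1.47 TCP [581.4  40.2 284.7]
rot err tool rad [-0.     -0.0023 -0.0015]
tip-mark along a,lat',n 0.6 0.6 12.3
tool shift [2.3 0.8 0.8]
[[291.2, 183.0], [292.2, 181.0]]
[[285.2, 186.8], [286.8, 185.4]]
```

View pics/rs.png

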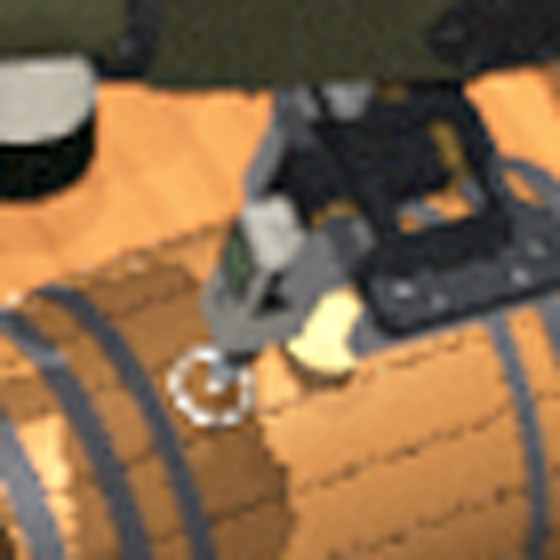

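View pics/rt.png

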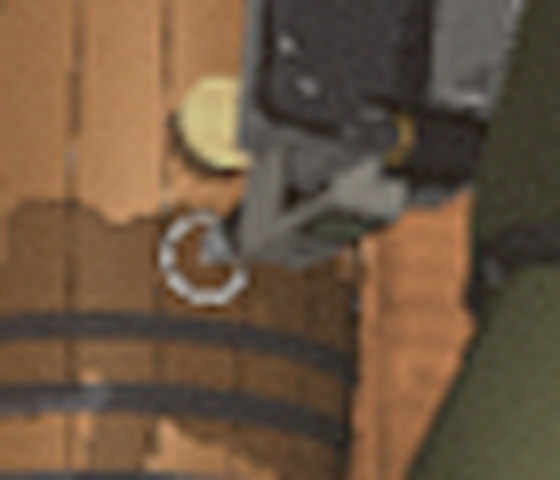

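Both views show the ball over the ring. The force baseline is F.n ≈ -1.5 N.

Emit:
apply_moves(plan=[0, 0, 0, 0.004, 0.0007, 0.0007, 20, 0, 0, 0, 0.004, 0, 0, 20, 0, 0, 0, 0, 0, 0, 20])

```text
clock: 8.35
eef_pos: [580.5, 42.8, 276.6]
eef_rot: [-1.56, 1.17, 1.583]
wrist_force: [-0.1, 0.2, -1.1]
finger_gap: 26.2
```

```bash
python3 f.py -6 u 12
```

```text
clock 8.35 gap 26.21 F [-0.1   0.25 -1.09] F.n -1.1 TCP [580.5  42.8 276.6]
rot err tool rad [-0.     -0.0016 -0.0014]
tip-mark along a,lat',n -0.1 -0.0 3.8
tool shift [ 9.8  0.1 -0.1]
F mean [ 0.11  0.19 -1.41] F.n -1.37 +- 0.17 8.95
clock 8.95 gap 26.4 F [ 0.15  0.6  -0.56] F.n -0.75 TCP [580.6  42.7 277. ]
rot err tool rad [-0.     -0.0022 -0.0015]
tip-mark along a,lat',n 0.1 -0.0 4.2
tool shift [10.2  0.1  0.1]
[[291.2, 183.0], [291.5, 182.4]]
[[285.2, 186.8], [285.8, 186.3]]
```

Emit:
apply_moves(plan=[0, 0, 0, 0.003, 0, 0, 20, 0, 0, 0, 0, 0, 0, 20, 0, 0, 0, 0, 0, 0, 20])

```text
clock: 9.32
eef_pos: [580.7, 43.8, 274.4]
eef_rot: [-1.562, 1.17, 1.58]
wrist_force: [-0.3, -0.9, 0.9]
finger_gap: 26.2
```

```bash
python3 f.py -6 v 16
```

```text
clock 9.325 gap 26.24 F [-0.33 -0.91  0.92] F.n 1.2 TCP [580.7  43.8 274.4]
rot err tool rad [ 0.     -0.0025 -0.0016]
tip-mark along a,lat',n 0.3 -0.0 1.4
tool shift [7.4 0.1 0.1]
F mean [ 0.04 -0.65 -0.16] F.n 0.11 +- 0.07 10.125
clock 10.125 gap 26.34 F [-0.7  -1.08 -0.65] F.n -0.18 TCP [580.6  43.8 274.2]
rot err tool rad [ 0.     -0.0022 -0.0015]
tip-mark along a,lat',n 0.2 -0.1 1.2
tool shift [7.2 0.1 0.1]
[[291.2, 183.0], [291.3, 182.8]]
[[285.2, 186.8], [285.4, 186.6]]
```

Emit:
apply_moves(plan=[0, 0, 0, 0.003, 0, 0, 20, 0, 0, 0, 0, 0, 0, 20, 0, 0, 0, 0, 0, 0, 20])

```text
clock: 10.5
eef_pos: [580.6, 45.0, 271.6]
eef_rot: [-1.562, 1.17, 1.581]
wrist_force: [0.3, -1.0, 0.5]
finger_gap: 26.6
```

```bash
python3 f.py -6 w 16
```

```text
clock 10.5 gap 26.56 F [ 0.3  -0.97  0.52] F.n 0.86 TCP [580.6  45.  271.6]
rot err tool rad [-0.     -0.0023 -0.0016]
tip-mark along a,lat',n 0.4 -0.0 -1.7
tool shift [4.3 0.1 0.1]
F mean [ 0.3  -1.06  0.84] F.n 1.19 +- 0.09 11.3
clock 11.3 gap 25.73 F [ 0.99 -0.94  0.06] F.n 0.43 TCP [580.6  45.  271.5]
rot err tool rad [-0.     -0.0022 -0.0015]
tip-mark along a,lat',n 0.3 -0.0 -1.8
tool shift [4.2 0.1 0.1]
[[291.2, 183.0], [291.2, 183.2]]
[[285.2, 186.8], [285.0, 186.8]]
```

The ball touched with the expected jump. The push is now about 2.6 N, so it is in roughly 5.4 mm. I'll add 0.6 mm and hold.

Emit:
apply_moves(plan=[0, 0, 0, 0.0006, 0, 0, 20, 0, 0, 0, 0, 0, 0, 20, 0, 0, 0, 0, 0, 0, 20, 0, 0, 0, 0, 0, 0, 20, 0, 0, 0, 0, 0, 0, 20])

```text
clock: 11.92
eef_pos: [580.6, 45.3, 271.0]
eef_rot: [-1.561, 1.17, 1.581]
wrist_force: [0.7, -1.1, 0.1]
finger_gap: 26.1
```

```bash
python3 f.py -6 x 40
```

```text
clock 11.925 gap 26.13 F [ 0.68 -1.14  0.09] F.n 0.53 TCP [580.6  45.3 271. ]
rot err tool rad [ 0.     -0.0022 -0.0015]
tip-mark along a,lat',n 0.4 -0.0 -2.4
tool shift [3.6 0.1 0.1]
F mean [ 0.16 -0.95  1.02] F.n 1.31 +- 0.09 13.925
clock 13.925 gap 26.04 F [ 0.66 -0.42  2.  ] F.n 2.01 TCP [580.6  45.3 271. ]
rot err tool rad [ 0.     -0.0022 -0.0015]
tip-mark along a,lat',n 0.3 -0.0 -2.4
tool shift [3.6 0.1 0.1]
[[291.2, 183.0], [291.1, 183.3]]
[[285.2, 186.8], [284.9, 186.8]]
```

View pics/xs.png

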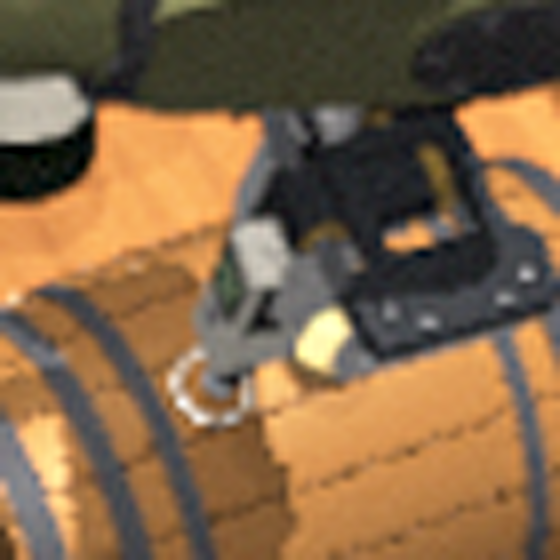

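View pics/xt.png

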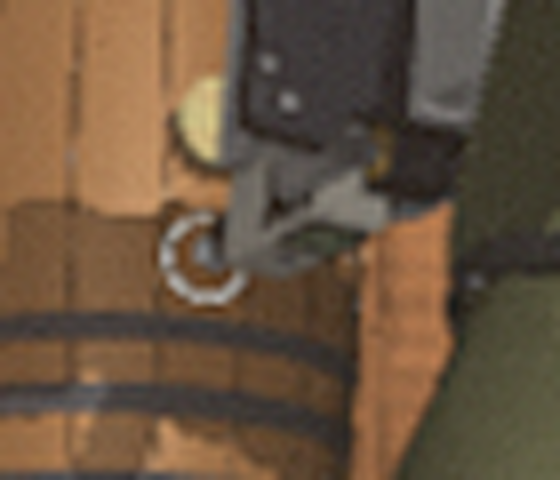

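The push is about 2.74 N, so the ball is half way in. It sits inside the ring at side (291.5,183) and top (285.5,186), and the ring hasn't moved. I'll keep holding.

Emit:
apply_moves(plan=[0, 0, 0, 0, 0, 0, 20, 0, 0, 0, 0, 0, 0, 20, 0, 0, 0, 0, 0, 0, 20, 0, 0, 0, 0, 0, 0, 20, 0, 0, 0, 0, 0, 0, 20])

```text
clock: 14.55
eef_pos: [580.6, 45.3, 271.0]
eef_rot: [-1.561, 1.17, 1.581]
wrist_force: [-0.4, -0.6, 0.9]
finger_gap: 26.3
```

Emit:
apply_moves(plan=[0, 0, 0, 0, 0, 0, 20, 0, 0, 0, 0, 0, 0, 20, 0, 0, 0, 0, 0, 0, 20, 0, 0, 0, 0, 0, 0, 20, 0, 0, 0, 0, 0, 0, 20])

```text
clock: 15.18
eef_pos: [580.6, 45.3, 270.9]
eef_rot: [-1.561, 1.17, 1.581]
wrist_force: [-0.3, -0.8, 0.9]
finger_gap: 26.2
```

```bash
python3 f.py -6 y 30; python3 -c "
from cell import ticket
print(ticket.sign_off())"
```

```text
clock 15.175 gap 26.17 F [-0.31 -0.81  0.86] F.n 1.1 TCP [580.6  45.3 270.9]
rot err tool rad [-0.     -0.0022 -0.0015]
tip-mark along a,lat',n 0.3 -0.0 -2.4
tool shift [3.6 0.1 0.1]
F mean [ 0.06 -1.14  0.86] F.n 1.24 +- 0.1 16.675
clock 16.675 gap 26.64 F [ 0.08 -1.74  0.95] F.n 1.56 TCP [580.6  45.3 271. ]
rot err tool rad [ 0.     -0.0023 -0.0015]
tip-mark along a,lat',n 0.3 -0.0 -2.3
tool shift [3.7 0.1 0.1]
[[291.2, 183.0], [291.1, 183.3]]
[[285.2, 186.8], [284.9, 186.8]]
the job is handed in; nothing more can be done
None
```

I lifted the light grey meter out of the middle rack hole and leaned it to match the stave, about 23° to the robot's right. I touched its ball to the stave inside the chalk ring and held it still there for about 4.7 s. The job was handed in at 16.7 s with the arm still holding it.

**Last checks:**
- **Push:** about 2.7 N above the baseline taken with the ball free, so the ball is in roughly 6 mm, half its travel. The force noise makes this good to about ±0.5 mm.
- **Position:** at the 11.9 s check, both views showed the ball in the ring. By calculation the tip was within 0.5 mm of the ring's centre at the end.
- **Cask and grip:** the ring was still in its original place at 11.9 s, so the cask had not moved by then. The finger gap stayed close to 26 mm throughout.

**Checks that disagreed:**
- **Lean:** the image measurements gave 21° from the cask's outline and about 26° from the ring's height. I used 23°, and the contact force pointed at about 26°, so the lean is good to about 3°. I also added 1.8° towards the near end, to allow for the curve of the stave.
- **Fingertips:** in the pictures the open fingertips looked higher than the stated tool point. I put that down to the finger linkage, and the grasp closed on the rubber grips as planned.

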